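# Plug a digital sensor into its keyed port on a probe head

## Robot

A 7-joint arm with a two-finger parallel gripper is mounted at the origin on a cart in front of the work surface, level with it; the furniture and walls round the work are solid. World frame = base frame: x ahead of the robot, y to its left, z up, the work surface at z = 0. Lengths are in m, angles in rad, forces in N, time in s.
With the tool pointing down it reaches from about 0.425 to 0.925 m from the base axis. Payload 6.8 kg.
Tool frame: the origin (TCP) lies on the centre line of the jaws, within the pads' length; the fingertips stand 14 mm ahead of it and the grasp point (between the pads) lies 5 mm behind it; z points along the fingers, y is the line along which they close (so a half turn about z gives the same grasp; the last joint's range is limited). The gripper opens to 85 mm and grips with 20 to 120 N. Pads are 22 mm wide; open, the fingers measure 114 mm over their backs; the gripper's body (76 mm by 85 mm) begins 54 mm behind the grasp point. The pads swing forward as they close: fully open they stand 13 mm farther back than shut.
Start: joints at [-1.243, 0.477, 0.022, 1.555, -0.011, 1.109, -0.083], TCP at [0.285, 0.612, 0.215] pointing down, gripper open.
Joint ranges: [-2.96, 2.96], [-0.34, 2.1], [-1.41, 1.46], [0.24, 2.44], [-1.37, 4.51], [0.17, 1.92], [-2.96, 2.96]. Speed limits (rad/s): [2.39, 2.39, 3.14, 3.14, 3.14, 3.14, 3.14].

## Interface

Orientations are given as a unit quaternion [w, x, y, z].
In Python, from station import bot gives the robot as it stands. The module is installed in compiled form; this text tells all that it offers.
- The arm moves only by the tool drive_tool, never from a script. Its argument "commands" is a list of rows, each an object with "hand": the opening, from 0 (shut) to 1 (fully open); "translation": the shift along the world's x, y, z in mm, a list of three; "angular": the turn, a rotation vector about the world's x, y, z in rad, a list of three. In form: [{"hand": hand, "translation": [tx, ty, tz], "angular": [ax, ay, az]}, ...]. A call has 1 to 12 rows; each row is the pose to reach, as a shift and turn from the pose commanded when the call began; what a row does not reach only later rows make up. A row lasts 1/8 s, in which the tool goes at most 62.5 mm and 10.7 degrees, less where a joint would pass 70% of its speed; a pose out of reach is approached as far as the arm can. A call with a gripper value outside its range is refused whole. The fingers move at their own pace and stop on an object; "force" is the grip in N (left out, the last holds). Time passes only in rows, so rows that repeat a pose let the fingers close. It gives the time, the measured TCP pose, the force, the opening and the grip force at its end, in the units of the state.
- bot.get_obs(): the state, without advancing time (a new reading comes with each control period).
- bot.read_camera(name): name is "scene" or "top" or "wrist"; returns the picture (480x640x3 uint8, red, green, blue); there is no depth.
- bot.camera_model(name): a dict with "fx", "fy", "cx", "cy" (pixels), "view" (4x4, takes a point from world to camera coordinates). Camera axes: x right, y up, looking along -z (the intrinsics and any distortion apply to the point x, -y, -z); pixel columns grow to the right and rows downward; lengths in m; the calibration is good to about 2 mm. A picture is of the moment at which its call begins: read the wrist's pose just before it. camera_model takes no time and is no camera call; for the wrist camera it gives the pose at the moment of the call.
- bot.hand_in(): hands the job in; it is judged then, once.
Trained networks look in the newest picture that a camera, given by its name, has taken for a name from the list of things; names that differ only in an ending like _2 or _b are one class to them, and where a whole thing is asked for, a point or a joint stands for the part that bears it (a point fixed in the world has none). Each returns a list of dicts, best first, with "score" (0 to 1); they miss things now and then, are a little off and sometimes report something else, mostly with a low value. They report only what shows in the picture. A call takes as long as a camera call.
- bot.find_in(camera, query): "position" ([column, row] in pixels, amid what is visible of it).
- bot.outline_of(camera, query): "pixels" (480x640 bool, what is visible of it) and "position" ([column, row] in pixels, amid what is visible of it).
The state is a dict: "t": time; "q": joint angles; "joint_vel": joint speeds; "joint_torque": joint torques, N m; "eef_pos": TCP position; "tool_rot": TCP orientation; "contact_force": force on the tool from outside, world axes, zero at the start; "torque": the same for the moment, N m; "gripper_width": opening from 0.0 (shut) to 1.0 (fully open); "grasp_force": force on a finger pad.
Only numpy, scipy, OpenCV 4.12 (cv2) and the standard library are available. Lean on these libraries where they do the work, as an engineer would, in place of code of your own. Each camera call takes 0.05 s, during which the arm holds its last target. There are 200 camera calls.

## Task

Take the titanium sensor with the orange band out of the tube rack and fit it into the open port of the probe head: lower it in connector end down, turn it with light pressure until its key finds the slot of the hidden connector, then press it fully home so that its collar sits flush on the port, and let go. Feel your way and never force it, and leave the sample tubes and the loose yellow port plug where they are.

Things in the scene. Friction and masses are not known exactly. Their poses are not given: they have to be found in the camera images.
- sensor: loose titanium water sensor, orange band, 124 mm long, about 0.13 kg, hanging upright by its collar in a hole of the clear tube rack, connector end down. Origin on its axis at the underside of the black knurled collar (the seating face); z up along the sensor. Collar 34 x 9 mm. Below: round nose, 21 mm across, to z = -30 mm with a tapered end, then a 12 mm plug to z = -40 mm.
- sensor_grip (a point): on the sensor's axis 50 mm above its origin: the place to grip. Plain round barrel 22 mm across from 9 to 72 mm above the origin, then a black sensing end 19 mm across up to 84 mm. Hung in the rack, this point is 173 mm above the bench; the tubes beside it end at 155 mm.
- sensor_key (a point): outer bottom corner of the brass key, 10 mm from the sensor's axis on its -x side, 40 mm below its origin. The key is 4 mm wide, 10 mm high (30 to 40 mm below the origin) and stands out from the plug; a white line on barrel and collar marks its side.
- head: probe head, upright in a fixed stand 150 mm across; origin on the bench under its centre, z up. Black flange 100 mm across with three grey port sleeves, 34 mm outside, rims 112 mm above the bench, centres 29 mm from the head's axis. The port at -x is open; the one 60 degrees to the left of +x holds a shorter sensor (green band, top at 156 mm), the third a yellow plug (top at 122 mm), both fixed.
- port (a point): centre of the open port's mouth on its rim, 112 mm above the bench; axes as the head's: z up, -x away from the middle of the head. Bore 23 mm with a 1.6 mm lead-in, 1 mm clearance round the sensor's nose. Fully home, the sensor's origin is at this point, its collar flat on the rim. More than 50 N between sensor and head breaks the connector.
- port_ledge (a point): on the port's axis, 24 mm below its rim: top of the hidden connector ring. Its one key slot, 7.5 mm wide, lies within 0.6 rad either side of point port's -x, to be felt. Off it by over 0.2 rad the key stops here, collar 16 mm above the rim; in it the sensor goes freely to 6 mm, then 8 N of O-ring drag to home. Over 8 N on the ledge pushes the ring down, 6.5 mm at most; it never turns.
- rack: clear acrylic tube rack, fixed, 72 x 310 x 128 mm, long along its y, origin on the bench under its centre. Top plate 123 mm above the bench with six holes 30 x 30 mm, 50 mm apart in a row along y; the sensor hangs in the one at y = -75, 25 or 75 mm, the sample tubes stand in the other two.
- tube_a: sample tube with yellow filling, 24 mm across, 150 mm long, standing loose in the rack (top at 155 mm); origin at the centre of its underside. To be left alone.
- tube_b: second sample tube, 24 mm across, 150 mm long, standing loose in the rack (top at 155 mm); origin at the centre of its underside. To be left alone.
- port_plug: yellow port plug, 31 mm across and 30 mm high, standing on its head on the bench; origin at the centre of its underside. To be left alone.

How it is judged:
On the way, in this order (a step that is already met when the one before it is completed fails the run):
1. the sensor is lifted clear of the rack (height (world z) of sensor above 0.155 m), for 0.1 s.
2. the sensor's nose is in the port with its key in the slot (z of sensor in the frame of port below 0.008 m and horizontal distance between sensor and port below 0.004 m), for 0.1 s.
At the end, for the whole second after the job is handed in: the sensor is fully home in the open port: its collar within 2 mm of the port's rim, its axis within 3 mm of the port's and upright within 0.06 rad, at rest and released; both sample tubes still stand in the rack (upright within 0.15 rad) (z of sensor in the frame of port between -0.002 and 0.002 m and horizontal distance between sensor and port below 0.003 m and angle between sensor's own z axis and vertical below 0.06 rad and linear speed of sensor below 0.01 m/s and angle between each of tube_a, tube_b's own z axis and vertical below 0.15 rad and distance between each of tube_a, tube_b and rack below 0.09 m); the robot touches nothing.
It fails at once if the sensor is forced: more than 50 N between it and the probe head (contact force between sensor and head above 50 N).
It fails at once if a sample tube is pulled up or pushed more than 20 mm (distance of any of tube_a, tube_b from where it was at the start of the episode above 0.02 m).
It fails at once if the loose port plug is moved more than 20 mm (distance of port_plug from where it was at the start of the episode above 0.02 m).
It also fails if it takes over 48 s, if anything falls off the work surface, if the arm or the gripper's body presses on something with over 40 N, if the wrist force passes 120 N, or if a joint passes its speed limit or range.

## Working session

There is one attempt and no reset: what is moved stays moved. The work goes in short steps, Python scripts to look and compute and a tool call to move; the robot and the scene stay as the last step left them, time stands still between calls to the robot, and variables do not carry over. Pictures are saved under pics/ and viewed, at most 10 in all, crops included, and the job is handed in when it is done.

Besides the shell and the picture viewer there is one more tool, called after "Request:" by a JSON object that holds its "op" and its "data". drive_tool: Moves the arm, as the interface text tells. Its arguments: {"type":"object","properties":{"commands":{"type":"array","items":{"type":"object","properties":{"hand":{"type":"number"},"translation":{"type":"array","items":{"type":"number"}},"angular":{"type":"array","items":{"type":"number"}}}}},"force":{"type":"number"}},"required":["commands"]}

```bash
mkdir -p pics
cat > h.py <<'E'
import numpy as np, cv2
from station import bot
def pix(m,p):
    c=np.asarray(m["view"])@np.append(p,1); return np.array([m["cx"]+m["fx"]*c[0]/-c[2], m["cy"]+m["fy"]*(-c[1])/-c[2]])
def at_z(m,uv,z):
    V=np.asarray(m["view"]);R=V[:3,:3];o=-R.T@V[:3,3]
    d=R.T@np.array([(uv[0]-m["cx"])/m["fx"],-(uv[1]-m["cy"])/m["fy"],-1]); return o+d*(z-o[2])/d[2]
def save(im,n): cv2.imwrite("pics/"+n+".png",im[:,:,::-1])
E
python3 - <<'E'
from h import *
o=bot.get_obs();print(o["t"],o["eef_pos"],o["tool_rot"],o["contact_force"])
for c in ["scene","top"]:
    im=bot.read_camera(c);save(im,c+"0");m=bot.camera_model(c);print(c,{k:v for k,v in m.items() if k!="view"},np.round(m["view"],3).tolist())
    for q in ["sensor","sensor_grip","head","port","rack","tube_a","port_plug","sensor_key"]:
        print(q,[(np.round(r["position"]).tolist(),round(r["score"],2)) for r in bot.find_in(c,q)])
print(bot.get_obs()["t"])
E
```

```text
0.0 [0.28467688 0.61135045 0.21394411] [-1.30267506e-04  2.16138186e-01  9.76362368e-01 -8.91578826e-04] [-0.43161824 -0.17772666  0.00501856]
scene {'fx': 507.8243593951889, 'fy': 507.8243593951889, 'cx': 323.1814492848457, 'cy': 241.8903280518609} [[-0.752, -0.66, 0.008, 0.385], [0.352, -0.391, 0.851, -0.278], [-0.558, 0.642, 0.526, -0.755], [0.0, 0.0, 0.0, 1.0]]
sensor [([286.0, 260.0], 0.86)]
sensor_grip [([282.0, 262.0], 0.94)]
head [([403.0, 232.0], 0.62)]
port [([405.0, 233.0], 0.94)]
rack [([252.0, 349.0], 0.76)]
tube_a [([225.0, 328.0], 0.8), ([250.0, 313.0], 0.74)]
port_plug []
sensor_key [([285.0, 259.0], 0.77)]
top {'fx': 567.4648139430316, 'fy': 567.4648139430316, 'cx': 319.8464904461869, 'cy': 249.54053571147182} [[-0.029, -1.0, -0.003, 0.037], [0.98, -0.029, 0.197, -0.523], [-0.197, 0.002, 0.98, -1.344], [0.0, 0.0, 0.0, 1.0]]
sensor [([264.0, 266.0], 0.7)]
sensor_grip [([266.0, 268.0], 0.78)]
head [([426.0, 266.0], 0.92)]
port [([427.0, 265.0], 0.56)]
rack [([233.0, 280.0], 0.63), ([427.0, 267.0], 0.29)]
tube_a [([219.0, 278.0], 0.67)]
port_plug []
sensor_key [([264.0, 268.0], 0.5)]
0.9
```

Run:
```python
import cv2
a=cv2.imread("pics/top0.png")[190:350,130:530];cv2.imwrite("pics/top0c.png",cv2.resize(a,(800,320),interpolation=2)) 
b=cv2.imread("pics/scene0.png")[130:430,150:550];cv2.imwrite("pics/scene0c.png",cv2.resize(b,(800,600),interpolation=2))
```

```text
(no output)
```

View pics/top0c.png

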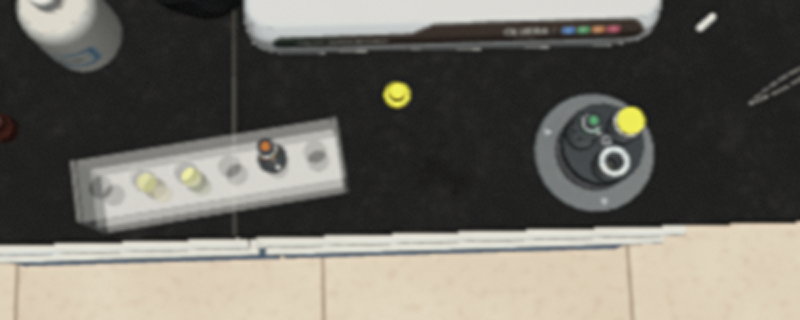

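View pics/scene0c.png

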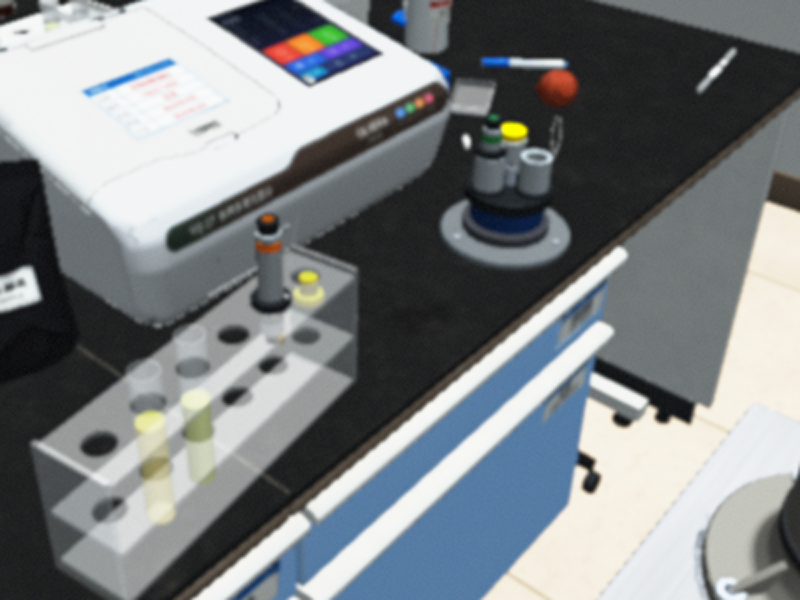

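Run:
```python
from h import *
T=bot.camera_model("top");S=bot.camera_model("scene")
for n,t,s,z in [("senstop",(262.5,263),(283.5,239),.207),("port",(437,270.5),(418.5,208.5),.112),("green",(427,250),(396,190),.156),("yel",(445,250),(406.5,195.5),.122),("loosplug",(328.5,237),(304,269),.03)]:
    print(n,np.round(at_z(T,t,z),3),np.round(at_z(S,s,z),3))
for n,p in [("rackNW",(165,272)),("rackNE",(298,250)),("SE",(303,285))]: print(n,np.round(at_z(T,p,.128),3))
print("holes",[np.round(at_z(T,p,.123),3) for p in [(288,268),(247,275)]])
W=bot.camera_model("wrist");print(W["fx"],np.round(W["view"],3).tolist())
V=np.array(W["view"]);print(-V[:3,:3].T@V[:3,3])
```

```text
senstop [0.467 0.148 0.207] [0.468 0.149 0.207]
port [ 0.454 -0.25   0.112] [ 0.453 -0.246  0.112]
green [ 0.495 -0.221  0.156] [ 0.493 -0.211  0.156]
yel [ 0.5   -0.27   0.122] [ 0.497 -0.264  0.122]
loosplug [ 0.56  -0.001  0.03 ] [0.562 0.004 0.03 ]
rackNW [0.467 0.381 0.128]
rackNE [0.509 0.073 0.128]
SE [0.427 0.063 0.128]
holes [array([0.468, 0.097, 0.123]), array([0.455, 0.192, 0.123])]
392.5407820346393 [[0.422, 0.906, 0.0, -0.675], [-0.859, 0.4, -0.321, 0.042], [-0.291, 0.135, 0.947, -0.382], [0.0, 0.0, 0.0, 1.0]]
[0.21058723 0.64691546 0.37537773]
```

Request:
{"op": "drive_tool", "data": {"commands": [{"hand": 1, "translation": [20, -40, 50], "angular": [0, 0, 0]}, {"hand": 1, "translation": [180, -463, 90], "angular": [0, 0, 0]}, {"hand": 1, "translation": [180, -463, 90], "angular": [0, 0, 0]}, {"hand": 1, "translation": [180, -463, 90], "angular": [0, 0, 0]}, {"hand": 1, "translation": [180, -463, 90], "angular": [0, 0, 0]}, {"hand": 1, "translation": [180, -463, 90], "angular": [0, 0, 0]}, {"hand": 1, "translation": [180, -463, 90], "angular": [0, 0, 0]}, {"hand": 1, "translation": [180, -463, 90], "angular": [0, 0, 0]}, {"hand": 1, "translation": [180, -463, 90], "angular": [0, 0, 0]}, {"hand": 1, "translation": [180, -463, 90], "angular": [0, 0, 0]}, {"hand": 1, "translation": [180, -463, 90], "angular": [0, 0, 0]}, {"hand": 1, "translation": [180, -463, 90], "angular": [0, 0, 0]}]}}

```text
t: 2.4
eef_pos: [0.4643, 0.1505, 0.3046]
tool_rot: [-0.0, 0.215, 0.977, -0.0]
contact_force: [-0.1, -0.8, -0.4]
gripper_width: 0.997
grasp_force: 0.0
```

Run:
```python
from h import *
o=bot.get_obs();print(o["t"],o["eef_pos"],o["q"])
m=bot.camera_model("wrist");im=bot.read_camera("wrist");save(im,"w1")
import pickle;pickle.dump(m,open("w1.pkl","wb"))
for q in ["sensor","sensor_grip","sensor_key"]: print(q,[(np.round(r["position"]).tolist(),round(r["score"],2)) for r in bot.find_in("wrist",q)])
for z in (.123,.132,.173,.207): print(z,pix(m,[.467,.148,z]))
```

```text
2.4 [0.46434466 0.15051267 0.30464719] [-0.70138732  0.07696218  0.27917713  1.88741054 -0.02313234  1.18077545
  0.72361879]
sensor [([328.0, 221.0], 0.66)]
sensor_grip [([327.0, 219.0], 0.83)]
sensor_key [([326.0, 218.0], 0.67), ([487.0, 117.0], 0.58)]
0.123 [322.60363103 210.18487022]
0.132 [322.56100502 212.69184347]
0.173 [322.33658331 225.89081117]
0.207 [322.10186212 239.69552415]
```

View pics/w1.png

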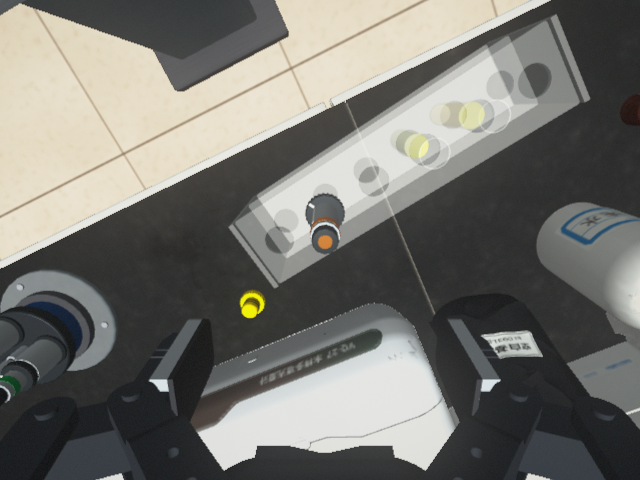

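Run:
```python
from h import *
a=cv2.imread("pics/w1.png")[180:265,275:380];cv2.imwrite("pics/w1c.png",cv2.resize(a,None,fx=7,fy=7,interpolation=2))
import pickle;m=pickle.load(open("w1.pkl","rb"));V=np.array(m["view"]);print(-V[:3,:3].T@V[:3,3])
```

```text
[0.38997678 0.18530235 0.46516232]
```

View pics/w1c.png

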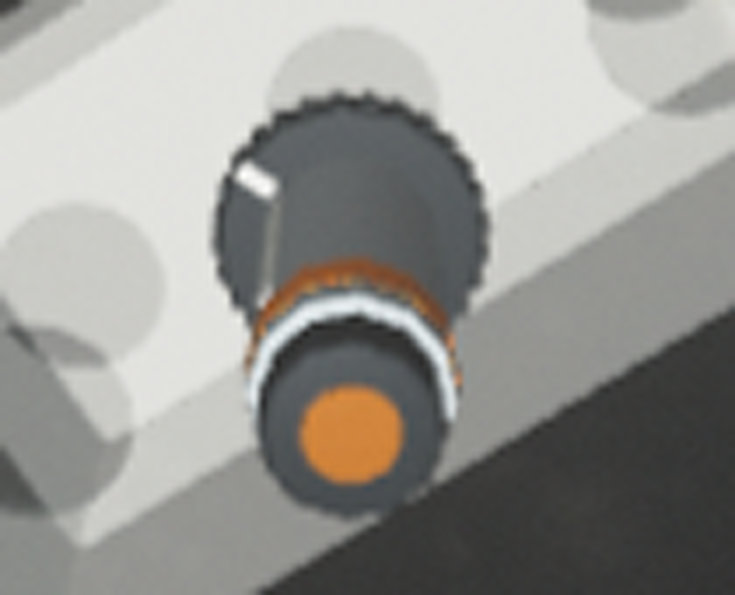

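Run:
```python
from h import *
import pickle;m=pickle.load(open("w1.pkl","rb"))
f=lambda u,v,z:at_z(m,(275+u/7-.4,180+v/7-.4),z)
c=f(352,220,.132);k=f(257,180,.132);t=f(352,435,.207)
print(c,t,k,np.degrees(np.arctan2(*(k-c)[1::-1])),np.linalg.norm(k-c), f(213,220,.132)-f(490,220,.132))
# head geometry from wrist
for n,p in [("green top",(9,384))]: print(n,at_z(m,p,.156))
```

```text
[0.46649585 0.15047032 0.132     ] [0.46916848 0.14912314 0.207     ] [0.45691763 0.14191132 0.132     ] -138.21634319881508 0.012845184782751966 [-0.0144909  -0.03134256  0.        ]
green top [ 0.48835318 -0.18927547  0.156     ]
```

Request:
{"op": "drive_tool", "data": {"commands": [{"hand": 1, "translation": [3, 0, -20], "angular": [0, 0, -1.31]}, {"hand": 1, "translation": [3, 0, -40], "angular": [0, 0, -1.31]}, {"hand": 1, "translation": [3, 0, -40], "angular": [0, 0, -1.31]}, {"hand": 1, "translation": [3, 0, -40], "angular": [0, 0, -1.31]}, {"hand": 1, "translation": [3, 0, -40], "angular": [0, 0, -1.31]}, {"hand": 1, "translation": [3, 0, -40], "angular": [0, 0, -1.31]}, {"hand": 1, "translation": [3, 0, -40], "angular": [0, 0, -1.31]}, {"hand": 1, "translation": [3, 0, -40], "angular": [0, 0, -1.31]}, {"hand": 1, "translation": [3, 0, -40], "angular": [0, 0, -1.31]}, {"hand": 1, "translation": [3, 0, -40], "angular": [0, 0, -1.31]}]}}

```text
t: 3.85
eef_pos: [0.4679, 0.149, 0.2649]
tool_rot: [0.0, 0.766, 0.643, 0.0]
contact_force: [0.2, -0.1, -0.0]
gripper_width: 0.998
grasp_force: 0.0
```

Run:
```python
from h import *
o=bot.get_obs();print(o["t"],o["eef_pos"],o["tool_rot"],o["q"][6])
m=bot.camera_model("wrist");im=bot.read_camera("wrist");save(im,"w2")
import pickle;pickle.dump(m,open("w2.pkl","wb"))
for z in (.132,.207): print(z,pix(m,[.467,.1495,z]))
# orange disc top centroid
h=cv2.cvtColor(im,cv2.COLOR_RGB2HSV);k=cv2.inRange(h,(5,120,150),(20,255,255))
n,l,s,c=cv2.connectedComponentsWithStats(k)
for i in range(1,n):
    if s[i,4]>30: print(s[i],c[i],at_z(m,c[i],.207))
```

```text
3.85 [0.46794041 0.14896541 0.26490882] [1.80166893e-05 7.65513646e-01 6.43419659e-01 7.82263043e-06] -0.5530295810852763
0.132 [322.3273609  221.45917077]
0.207 [321.64809453 255.70965263]
[316 249  17  16 210] [324.33809524 256.6047619 ] [0.46847716 0.14866459 0.207     ]
```

Request:
{"op": "drive_tool", "data": {"commands": [{"hand": 1, "translation": [0, 0, -40], "angular": [0, 0, 0]}, {"hand": 1, "translation": [0, 0, -80], "angular": [0, 0, 0]}, {"hand": 1, "translation": [0, 0, -97], "angular": [0, 0, 0]}, {"hand": 1, "translation": [0, 0, -97], "angular": [0, 0, 0]}, {"hand": 0, "translation": [0, 0, -97], "angular": [0, 0, 0]}, {"hand": 0, "translation": [0, 0, -97], "angular": [0, 0, 0]}, {"hand": 0, "translation": [0, 0, -97], "angular": [0, 0, 0]}, {"hand": 0, "translation": [0, 0, -97], "angular": [0, 0, 0]}, {"hand": 0, "translation": [0, 0, -97], "angular": [0, 0, 0]}, {"hand": 0, "translation": [0, 0, -97], "angular": [0, 0, 0]}], "force": 60}}

```text
t: 5.15
eef_pos: [0.4683, 0.1492, 0.1687]
tool_rot: [-0.0, 0.766, 0.643, 0.001]
contact_force: [-2.3, -0.6, 5.2]
gripper_width: 0.22
grasp_force: 58.5
```

Request:
{"op": "drive_tool", "data": {"commands": [{"hand": 0, "translation": [0, 0, 30], "angular": [0, 0, 0]}, {"hand": 0, "translation": [0, 0, 75], "angular": [0, 0, 0]}, {"hand": 0, "translation": [0, 0, 120], "angular": [0, 0, 0]}, {"hand": 0, "translation": [-2, -40, 132], "angular": [0, 0, 0]}, {"hand": 0, "translation": [-5, -90, 132], "angular": [0, 0, -0.1]}, {"hand": 0, "translation": [-8, -140, 132], "angular": [0, 0, -0.2]}, {"hand": 0, "translation": [-10, -190, 132], "angular": [0, 0, -0.3]}, {"hand": 0, "translation": [-12, -240, 132], "angular": [0, 0, -0.4]}, {"hand": 0, "translation": [-14, -290, 132], "angular": [0, 0, -0.5]}, {"hand": 0, "translation": [-14, -340, 132], "angular": [0, 0, -0.6]}, {"hand": 0, "translation": [-14, -380, 132], "angular": [0, 0, -0.63]}, {"hand": 0, "translation": [-14, -399, 132], "angular": [0, 0, -0.63]}]}}

```text
t: 6.65
eef_pos: [0.453, -0.2526, 0.2998]
tool_rot: [0.0, 0.928, 0.372, -0.0]
contact_force: [0.9, 1.3, -0.9]
gripper_width: 0.221
grasp_force: 59.3
```

Request:
{"op": "drive_tool", "data": {"commands": [{"hand": 0, "translation": [0, 0, 0], "angular": [0, 0, 0]}, {"hand": 0, "translation": [0, 0, 0], "angular": [0, 0, 0]}, {"hand": 0, "translation": [0, 0, 0], "angular": [0, 0, 0]}]}}

```text
t: 7.02
eef_pos: [0.4542, -0.2487, 0.2998]
tool_rot: [-0.0, 0.927, 0.375, 0.0]
contact_force: [-0.9, 0.3, -2.2]
gripper_width: 0.221
grasp_force: 59.2
```

Run:
```python
from h import *
o=bot.get_obs();print(o["t"],o["eef_pos"],o["tool_rot"],o["q"],o["contact_force"])
m=bot.camera_model("wrist");im=bot.read_camera("wrist");save(im,"w3")
import pickle;pickle.dump(m,open("w3.pkl","wb"))
print(pix(m,[.454,-.250,.112]),pix(m,o["eef_pos"]-np.array([0,0,.045])))
cv2.imwrite("pics/w3c.png",cv2.resize(im[120:360,170:490,::-1],(800,600),interpolation=2))
```

```text
7.025 [ 0.45418743 -0.24873339  0.29977649] [-3.62975477e-04  9.27197802e-01  3.74571881e-01  9.76917517e-05] [-0.30959142  0.15954964  0.79238459  1.85718741 -0.12358202  1.17505049
 -0.2786279 ] [-0.88438432  0.33246451 -2.20259469]
[324.9852457  206.84299222] [323.70837561 264.88588205]
```

View pics/w3c.png

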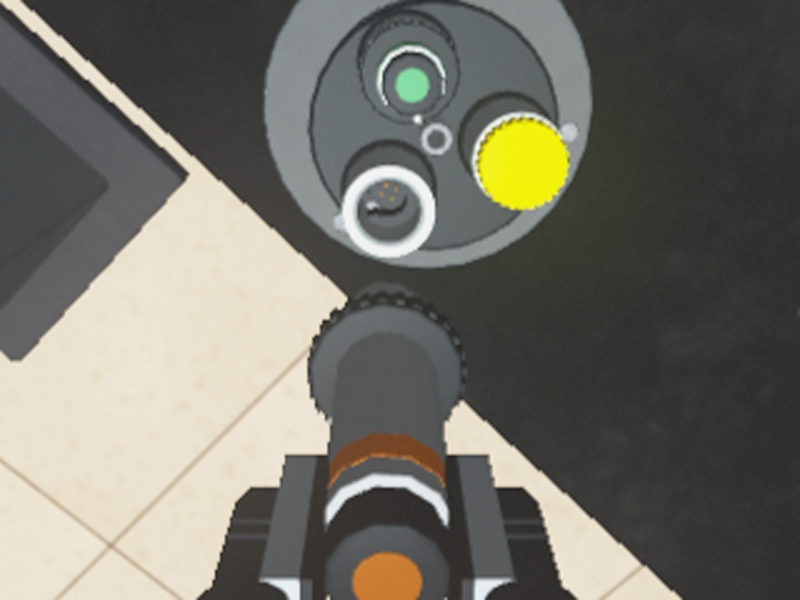

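Run:
```python
from h import *
import pickle;m=pickle.load(open("w3.pkl","rb"))
im=cv2.imread("pics/w3.png")
f=lambda u,v,z:at_z(m,(170+u/2.5-.3,120+v/2.5-.3),z)
p=f(389,210,.112);g=f(412,86,.156);y=f(521,165,.122)
print("port",p,"green",g,"yel",y,"d",np.linalg.norm((p-g)[:2]),np.linalg.norm((p-y)[:2]),np.linalg.norm((g-y)[:2]))
c=(p+g+y)/3;print("centre",c[:2],"yaw deg -x",np.degrees(np.arctan2(*(p-c)[1::-1])),np.linalg.norm((p-c)[:2]))
print("top",f(388,583,.3388),"collar cen",f(388,362,.2638))
# ellipse fit of bright rim
r=im[180:230,300:350];k=(r.min(2)>190).astype(np.uint8);cs,_=cv2.findContours(k,cv2.RETR_EXTERNAL,cv2.CHAIN_APPROX_NONE)
e=cv2.fitEllipse(max(cs,key=len));print(e,at_z(m,(300+e[0][0],180+e[0][1]),.112))
cv2.imwrite("pics/w3d.png",cv2.resize(im[184:228,302:352],None,fx=12,fy=12,interpolation=2))
```

```text
port [ 0.45629856 -0.24817579  0.112     ] green [ 0.49623817 -0.21922349  0.156     ] yel [ 0.50126659 -0.26839909  0.122     ] d 0.04932958196809772 0.049306236099632944 0.04943202009592579
centre [ 0.48460111 -0.24526612] yaw deg -x -174.13027952737167 0.028451714535636264
top [ 0.4544884  -0.24935151  0.3388    ] collar cen [ 0.45744398 -0.24651867  0.2638    ]
((24.71123695373535, 24.359176635742188), (35.409767150878906, 37.38528823852539), 80.39348602294922) [ 0.455488   -0.24821642  0.112     ]
```

View pics/w3d.png

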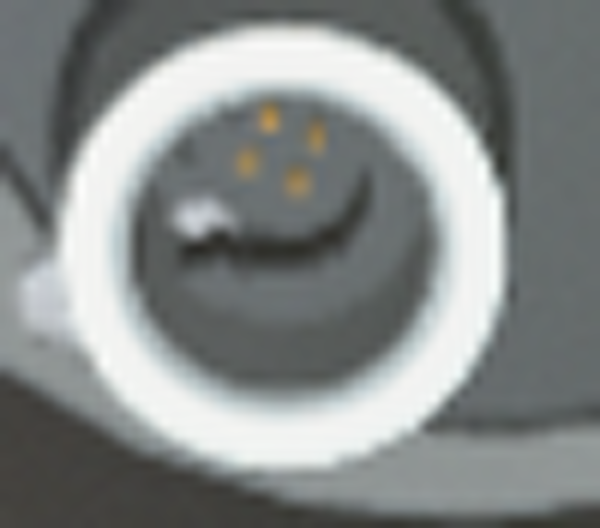

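Run:
```python
from h import *
import pickle;m=pickle.load(open("w3.pkl","rb"))
P=np.array([.4557,-.2482])
f=lambda u,v,z:at_z(m,(302+u/12-.46,184+v/12-.46),z)
for z in (.088,.08,.072):
    c=(pix(m,[*P,z])-[302,184]+.46)*12
    o=[]
    for (u,v) in [(200,218),(180,235),(270,150)]:
        k=f(u,v,z)[:2]-P;o.append((round(np.degrees(np.arctan2(k[1],k[0]))),round(1e3*np.linalg.norm(k),1)))
    print(z,np.round(c),o)
```

```text
0.088 [280. 179.] [(160, np.float64(7.2)), (164, np.float64(9.3)), (62, np.float64(2.5))]
0.08 [280. 158.] [(171, np.float64(8.3)), (172, np.float64(10.5)), (94, np.float64(1.0))]
0.072 [280. 138.] [(180, np.float64(9.6)), (179, np.float64(11.8)), (-174, np.float64(1.3))]
```

Request:
{"op": "drive_tool", "data": {"commands": [{"hand": 0, "translation": [1.5, 1, -30], "angular": [0, 0, -0.1]}, {"hand": 0, "translation": [1.5, 1, -70], "angular": [0, 0, -0.2]}, {"hand": 0, "translation": [1.5, 1, -92], "angular": [0, 0, -0.35]}, {"hand": 0, "translation": [1.5, 1, -92], "angular": [0, 0, -0.35]}, {"hand": 0, "translation": [1.5, 1, -92], "angular": [0, 0, -0.35]}, {"hand": 0, "translation": [1.5, 1, -92], "angular": [0, 0, -0.35]}]}}

```text
t: 7.82
eef_pos: [0.4563, -0.2493, 0.2091]
tool_rot: [0.0, 0.978, 0.207, 0.001]
contact_force: [1.3, 0.0, -1.8]
gripper_width: 0.219
grasp_force: 59.2
```

Run:
```python
from h import *
o=bot.get_obs();print(o["t"],o["eef_pos"],o["tool_rot"],o["contact_force"],o["torque"])
m=bot.camera_model("wrist");im=bot.read_camera("wrist");s=bot.read_camera("scene");S=bot.camera_model("scene");save(s,"s4");save(im,"w4")
import pickle;pickle.dump(m,open("w4.pkl","wb"))
print(pix(m,[.4557,-.2482,.112]))
a=cv2.resize(im[150:350,230:430,::-1],(400,400),interpolation=2);b=cv2.resize(s[130:230,370:470,::-1],(400,400),interpolation=2)
cv2.imwrite("pics/c4.png",np.hstack([a,b]))
```

```text
7.825 [ 0.45626367 -0.24931985  0.20910594] [3.94533113e-04 9.78274877e-01 2.07308784e-01 1.08489607e-03] [ 1.26048482  0.04190577 -1.82643773] [-0.05336134  0.02634928  0.01862402]
[322.15403731 236.8960219 ]
```

View pics/c4.png

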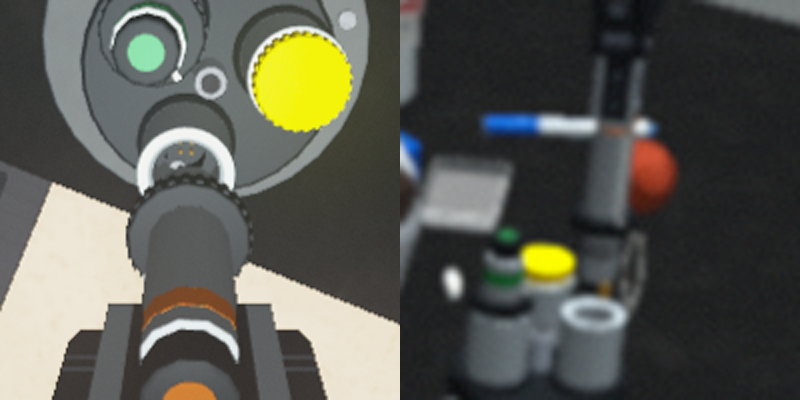

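Request:
{"op": "drive_tool", "data": {"commands": [{"hand": 0, "translation": [-0.5, 0.7, -4], "angular": [0, 0, 0]}, {"hand": 0, "translation": [-0.5, 0.7, -8], "angular": [0, 0, 0]}, {"hand": 0, "translation": [-0.5, 0.7, -12], "angular": [0, 0, 0]}, {"hand": 0, "translation": [-0.5, 0.7, -16], "angular": [0, 0, 0]}, {"hand": 0, "translation": [-0.5, 0.7, -18], "angular": [0, 0, 0]}, {"hand": 0, "translation": [-0.5, 0.7, -18], "angular": [0, 0, 0]}]}}

```text
t: 8.68
eef_pos: [0.4548, -0.2484, 0.1897]
tool_rot: [-0.0, 0.978, 0.206, -0.0]
contact_force: [-0.7, 0.5, -2.4]
gripper_width: 0.219
grasp_force: 59.2
```

Request:
{"op": "drive_tool", "data": {"commands": [{"hand": 0, "translation": [0.3, 0, -2], "angular": [0, 0, 0]}, {"hand": 0, "translation": [0.3, 0, -4], "angular": [0, 0, 0]}, {"hand": 0, "translation": [0.3, 0, -6], "angular": [0, 0, 0]}, {"hand": 0, "translation": [0.3, 0, -8], "angular": [0, 0, 0]}, {"hand": 0, "translation": [0.3, 0, -10], "angular": [0, 0, 0]}, {"hand": 0, "translation": [0.3, 0, -12], "angular": [0, 0, 0]}, {"hand": 0, "translation": [0.3, 0, -12], "angular": [0, 0, 0]}]}}

```text
t: 9.55
eef_pos: [0.4551, -0.2483, 0.1777]
tool_rot: [-0.0, 0.978, 0.206, -0.0]
contact_force: [0.0, 0.6, -1.2]
gripper_width: 0.221
grasp_force: 59.2
```

Freely in, no contact. Now gently towards the ledge at .1737.

Request:
{"op": "drive_tool", "data": {"commands": [{"hand": 0, "translation": [0, 0, -1], "angular": [0, 0, 0]}, {"hand": 0, "translation": [0, 0, -2], "angular": [0, 0, 0]}, {"hand": 0, "translation": [0, 0, -3], "angular": [0, 0, 0]}, {"hand": 0, "translation": [0, 0, -4], "angular": [0, 0, 0]}, {"hand": 0, "translation": [0, 0, -5], "angular": [0, 0, 0]}, {"hand": 0, "translation": [0, 0, -5], "angular": [0, 0, 0]}]}}

```text
t: 10.3
eef_pos: [0.4552, -0.2484, 0.1728]
tool_rot: [-0.0, 0.978, 0.206, -0.0]
contact_force: [0.7, 0.5, -2.6]
gripper_width: 0.223
grasp_force: 59.2
```

Request:
{"op": "drive_tool", "data": {"commands": [{"hand": 0, "translation": [0, 0, -1], "angular": [0, 0, 0]}, {"hand": 0, "translation": [0, 0, -2], "angular": [0, 0, 0]}, {"hand": 0, "translation": [0, 0, -2], "angular": [0, 0, 0]}]}}

```text
t: 10.68
eef_pos: [0.4552, -0.2483, 0.1708]
tool_rot: [-0.0, 0.978, 0.206, -0.0]
contact_force: [-0.2, 0.1, -2.3]
gripper_width: 0.221
grasp_force: 59.2
```

Request:
{"op": "drive_tool", "data": {"commands": [{"hand": 0, "translation": [0, 0, -1], "angular": [0, 0, 0]}, {"hand": 0, "translation": [0, 0, -2], "angular": [0, 0, 0]}, {"hand": 0, "translation": [0, 0, -3], "angular": [0, 0, 0]}, {"hand": 0, "translation": [0, 0, -3], "angular": [0, 0, 0]}]}}

```text
t: 11.18
eef_pos: [0.4552, -0.2483, 0.1678]
tool_rot: [-0.0, 0.978, 0.206, -0.0]
contact_force: [0.5, 0.1, -2.0]
gripper_width: 0.222
grasp_force: 59.2
```

Request:
{"op": "drive_tool", "data": {"commands": [{"hand": 0, "translation": [0, 0, -1], "angular": [0, 0, 0]}, {"hand": 0, "translation": [0, 0, -2], "angular": [0, 0, 0]}, {"hand": 0, "translation": [0, 0, -3], "angular": [0, 0, 0]}, {"hand": 0, "translation": [0, 0, -4], "angular": [0, 0, 0]}, {"hand": 0, "translation": [0, 0, -5], "angular": [0, 0, 0]}, {"hand": 0, "translation": [0, 0, -6], "angular": [0, 0, 0]}, {"hand": 0, "translation": [0, 0, -6], "angular": [0, 0, 0]}]}}

```text
t: 12.05
eef_pos: [0.4559, -0.2485, 0.1626]
tool_rot: [0.0, 0.978, 0.206, 0.001]
contact_force: [-1.0, -0.3, 5.0]
gripper_width: 0.22
grasp_force: 60.0
```

Request:
{"op": "drive_tool", "data": {"commands": [{"hand": 0, "translation": [0, 0, -0.7], "angular": [0, 0, 0]}, {"hand": 0, "translation": [0, 0, -1.4], "angular": [0, 0, 0]}, {"hand": 0, "translation": [0, 0, -2.1], "angular": [0, 0, 0]}, {"hand": 0, "translation": [0, 0, -2.8], "angular": [0, 0, 0]}, {"hand": 0, "translation": [0, 0, -2.8], "angular": [0, 0, 0]}]}}

```text
t: 12.68
eef_pos: [0.4559, -0.2486, 0.1599]
tool_rot: [0.0, 0.978, 0.206, 0.001]
contact_force: [-1.0, 1.1, 5.9]
gripper_width: 0.215
grasp_force: 60.0
```

Request:
{"op": "drive_tool", "data": {"commands": [{"hand": 0, "translation": [0, 0, -0.6], "angular": [0, 0, 0]}, {"hand": 0, "translation": [0, 0, -1.2], "angular": [0, 0, 0]}, {"hand": 0, "translation": [0, 0, -1.8], "angular": [0, 0, 0]}, {"hand": 0, "translation": [0, 0, -1.8], "angular": [0, 0, 0]}]}}

```text
t: 13.18
eef_pos: [0.4559, -0.2486, 0.158]
tool_rot: [0.0, 0.978, 0.206, 0.001]
contact_force: [-1.1, 1.4, 4.9]
gripper_width: 0.218
grasp_force: 60.0
```

Request:
{"op": "drive_tool", "data": {"commands": [{"hand": 0, "translation": [0, 0, -0.4], "angular": [0, 0, 0]}, {"hand": 0, "translation": [0, 0, -0.8], "angular": [0, 0, 0]}, {"hand": 0, "translation": [0, 0, -0.8], "angular": [0, 0, 0]}]}}

```text
t: 13.55
eef_pos: [0.4561, -0.2486, 0.1578]
tool_rot: [-0.0, 0.978, 0.206, 0.001]
contact_force: [-2.8, 3.5, 12.4]
gripper_width: 0.22
grasp_force: 60.6
```

Request:
{"op": "drive_tool", "data": {"commands": [{"hand": 0, "translation": [0, 0, -0.4], "angular": [0, 0, 0]}, {"hand": 0, "translation": [0, 0, -0.4], "angular": [0, 0, 0]}]}}

```text
t: 13.8
eef_pos: [0.4561, -0.2487, 0.1577]
tool_rot: [-0.0, 0.978, 0.206, 0.001]
contact_force: [-3.2, 2.6, 15.4]
gripper_width: 0.216
grasp_force: 61.0
```

Run:
```python
from h import *
im=bot.read_camera("wrist");s=bot.read_camera("scene")
a=cv2.resize(im[150:350,230:430,::-1],(400,400),interpolation=2);b=cv2.resize(s[130:230,370:470,::-1],(400,400),interpolation=2)
cv2.imwrite("pics/c5.png",np.hstack([a,b]))
```

```text
(no output)
```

View pics/c5.png

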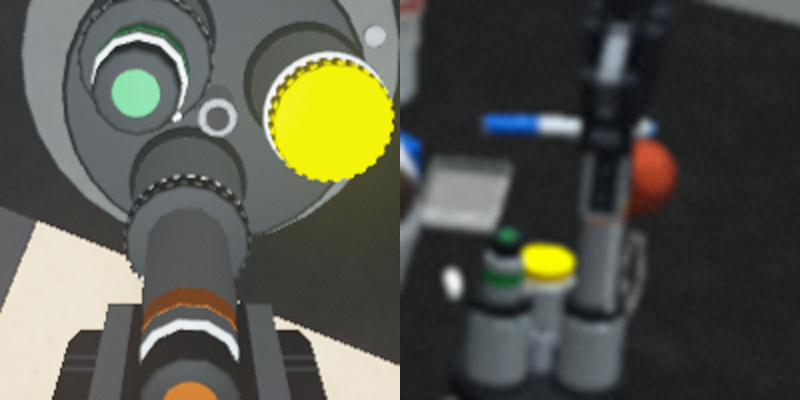

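Request:
{"op": "drive_tool", "data": {"commands": [{"hand": 0, "translation": [0, 0, 0.6], "angular": [0, 0, 0]}, {"hand": 0.6, "translation": [0, 0, 0.6], "angular": [0, 0, 0]}, {"hand": 0.6, "translation": [0, 0, 0.6], "angular": [0, 0, 0]}, {"hand": 0.6, "translation": [0, 0, 0.6], "angular": [0, 0, 0]}, {"hand": 0.6, "translation": [0, 0, 0.6], "angular": [0, 0, 0]}, {"hand": 0.6, "translation": [0, 0, 0.6], "angular": [0, 0, 0]}, {"hand": 0.6, "translation": [0, 0, 20], "angular": [0, 0, 0]}, {"hand": 0.6, "translation": [0, 0, 60], "angular": [0, 0, 0]}, {"hand": 0.6, "translation": [0, 0, 110], "angular": [0, 0, 0]}, {"hand": 0.6, "translation": [0, 0, 140], "angular": [0, 0, 0]}, {"hand": 0.6, "translation": [0, 0, 140], "angular": [0, 0, 0]}, {"hand": 0.6, "translation": [0, 0, 140], "angular": [0, 0, 0]}]}}

```text
t: 15.4
eef_pos: [0.4548, -0.248, 0.2954]
tool_rot: [-0.0, 0.978, 0.207, -0.0]
contact_force: [-1.2, -0.4, -0.3]
gripper_width: 0.602
grasp_force: 0.0
```

Run:
```python
from h import *
o=bot.get_obs();print(o["t"],o["eef_pos"],o["contact_force"])
im=bot.read_camera("wrist");s=bot.read_camera("scene")
a=cv2.resize(im[120:320,220:420,::-1],(400,400),interpolation=2);b=cv2.resize(s[130:230,370:470,::-1],(400,400),interpolation=2)
cv2.imwrite("pics/c6.png",np.hstack([a,b]))
```

```text
15.4 [ 0.45484659 -0.24797993  0.29535237] [-1.16699692 -0.39093922 -0.30338899]
```

View pics/c6.png

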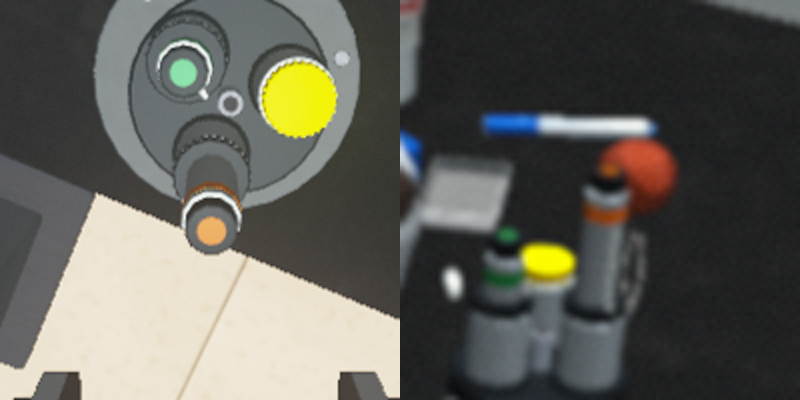

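The sensor stands seated and upright in the port with its collar on the rim, and the gripper is clear of it.

```bash
python3 -c "
from station import bot
print(bot.hand_in())"
```

```text
the job is handed in; nothing more can be done
None
```

The sensor is seated in the open port with its collar flush and the gripper released, and the job was handed in at about 15.5 s; the last pictures look right, but the hand-in call returned no verdict.

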